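# Lock the paper trolley's new wheel on its stub axle with an R-clip

### The arm

A 6-joint arm with a two-finger parallel gripper is mounted at the origin on the work surface. World frame = base frame: x ahead of the robot, y to its left, z up, the work surface at z = 0. Lengths are in mm, angles in rad, forces in N, time in s.
With the tool pointing down it reaches from about 400 to 925 mm from the base axis. Payload 12.5 kg.
Tool frame: the origin (TCP) lies on the centre line of the jaws, within the pads' length; the fingertips stand 17 mm ahead of it and the grasp point (between the pads) lies 2 mm behind it; z points along the fingers, y is the line along which they close (so a half turn about z gives the same grasp; the last joint's range is limited). The gripper opens to 95 mm and grips with 3 to 60 N. Pads are 20 mm wide; open, the fingers measure 119 mm over their backs; the gripper's body (75 mm by 180 mm) begins 59 mm behind the grasp point.
Start: joints at [1.188, 0.491, 1.559, -0, 1.092, -0.106], TCP at [170.782, 601.234, 194.861] pointing down, gripper open.
Joint ranges: [-3.1, 3.1], [-0.84, 2.19], [0.05, 2.79], [-1.13, 4.28], [0.06, 2.93], [-2.69, 2.69]. Speed limits (rad/s): [2.22, 2.22, 2.79, 3.14, 3.14, 3.14].

### API

Orientations are given as a rotation vector (axis times angle).
In Python, from bench import read_state, viewer, arm gives the robot as it stands. The module is installed in compiled form; this text tells all that it offers.
- The arm moves only by the shell command python3 -m jog 'ROWS' [FORCE]. ROWS is JSON, a list of rows, each an object of numbers: "gripper": the closure in counts, from 0 (fully open) to 255 (shut); "dx", "dy", "dz": the shift along the tool's x, y, z in cm; "wx", "wy", "wz": the turn, a rotation vector about the tool's x, y, z in degrees. In form: [{"gripper": .., "dx": .., "dy": .., "dz": .., "wx": .., "wy": .., "wz": ..}, ...]. A call has 1 to 12 rows; each row shifts and turns the commanded pose from where the row before left it, along the tool's axes as they then stand; what a row does not reach is not made up. A row lasts 1/8 s, in which the tool goes at most 62.5 mm and 10.7 degrees, less where a joint would pass 70% of its speed; a pose out of reach is approached as far as the arm can. A call is refused whole if a number of a shift passes 6.25 or a number of a turn 10.7, either way. A call with a gripper value outside its range is refused whole. The fingers move at their own pace and stop on an object; FORCE is the grip in N (left out, the last holds). Time passes only in rows, so rows that do not move let the fingers close. It gives the time, the measured TCP pose, the force, the opening and the grip force at its end, in the units of the state.
- read_state(): the state, without advancing time (a new reading comes with each control period).
- viewer.grab_frame(name): name is "scene" or "top"; returns a dict with "frame" (480x640x3 uint8, red, green, blue), "z_map" (480x640 float32, mm along the optical axis (not along the pixel's ray), 0 where there is no reading), "camera_matrix" (3x3 intrinsics, pixels), "R" (3x3) and "t" (3): a world point X has camera coordinates R X + t. Camera axes: x right, y down, z forward; pixel columns grow to the right and rows downward; lengths in mm; the calibration is good to about 2 mm. A picture is of the moment at which its call begins.
- arm.close_job(): hands the job in; it is judged then, once.
The state is a dict: "t": time; "joints": joint angles; "dq": joint speeds; "tau": joint torques, N m; "eef_pos": TCP position; "tcp_rot": TCP orientation; "force": force on the tool from outside, world axes, zero at the start; "ft_torque": the same for the moment, N m; "grip_width": finger opening in mm; "grasp_force": force on a finger pad.
Only numpy, scipy, OpenCV 4.12 (cv2) and the standard library are available. Lean on these libraries where they do the work, as an engineer would, in place of code of your own. Each camera call takes 0.05 s, during which the arm holds its last target. There are 200 camera calls.

### The job

The paper trolley's new wheel is stuck part-way down its tight stub axle and covers the cross-hole. Press it straight down, firmly but without ramming it, until its hub is fully home on the collar and the cross-hole stands clear; then pick up the larger of the two R-clips and push its straight leg right through the cross-hole until the bent leg has ridden over the axle and snapped round its far side, and let go. Feel your way with the clip rather than forcing it, and do not knock over the coffee cup.

Things in the scene. Friction and masses are not known exactly. Their poses are not given: they have to be found in the camera images.
- stub_axle: fixed unit: wood block, plate, split boss and, clamped in it, an upright axle 25 mm thick. Origin on the axle's centre line, z up. The 9 mm cross-hole (countersunk at its sides, open at both ends) is 17 mm below the axle's top. The axle's clamped height and turn are not reported: hole centre 124 to 154 mm above the origin, hole within 0.35 rad of y, parallel to the slot sawn across the axle's end
- wheel (a joint): height in m of the new wheel above home (10 to 18 mm at the start); 0: hub on the axle's collar, a hard stop. Slides only along the axle, friction about 9 N. 150 mm across; hub 48 mm across, its top 6 mm below the hole's centre when home; grey disc (radius 24 to 55 mm, ribbed) with its top 19 mm, tyre (55 to 75 mm) with its top 15 mm below the hole's centre when home
- clip: larger R-clip, steel wire 6 mm thick, 97 mm long, about 63 g, lying flat. Origin: centre of its round coil, 3 mm above the underside. The coil is 30 mm across and 12 mm high (two turns): grip it there, across y. x runs from the coil towards the tips, z up; the straight leg lies along y = -12 mm. Seated, the axle's centre line is 50 mm ahead of the coil's centre, on the straight leg's line
- clip_seat (a point): point on the clip's straight leg, 50 mm ahead of the coil's centre, at y = -12 mm in the clip's frame; with the clip seated it lies on the axle's centre line
- leg_tip (a point): end of the clip's straight leg, a rounded tip 4 mm thick, 82 mm ahead of the coil's centre at y = -12 mm in the clip's frame; with the clip seated it stands 32 mm beyond the axle's centre line
- bent_leg (a joint): how far the clip's sprung bent leg is pushed outward, in rad: 0 relaxed, about 0.02 when seated round the axle, about 0.1 while its neck rides over the axle. The push needed rises to about 10 N while riding over, then drops and even pulls at the snap; pushed some mm too far, the leg is forced open again
- bent_tip (a point): end of the clip's bent leg, 78 mm ahead of the coil's centre and 18.5 mm to the +y side of the straight leg's line when relaxed
- cup: white paper coffee cup, 84 mm across and 105 mm high, standing on the counter to the left of the axle (+y); origin at the centre of its foot

How it is judged:
By the outcome, as a careful person would: the job done as asked, in the order asked, and still so for the second after the job is handed in, with the robot touching nothing.
It also fails if it takes over 72 s, if anything falls off the work surface, if the arm or the gripper's body presses on something with over 40 N, if the wrist force passes 120 N, or if a joint passes its speed limit or range.

## Working session

There is one attempt and no reset: what is moved stays moved. The work goes in short steps, Python scripts to look and compute and a shell command to move; the robot and the scene stay as the last step left them, time stands still between calls to the robot, and variables do not carry over. Pictures are saved under pics/ and viewed, at most 13 in all, crops included, and the job is handed in when it is done.

```bash
mkdir -p pics; cat > h.py <<'E'
import numpy as np,cv2
from bench import read_state,viewer,arm
from scipy.spatial.transform import Rotation as Rt
def grab(n):
    f=viewer.grab_frame(n); K=np.array(f["camera_matrix"]);R=np.array(f["R"]);t=np.array(f["t"])
    z=f["z_map"]; v,u=np.mgrid[0:480,0:640]
    c=np.stack([(u-K[0,2])/K[0,0]*z,(v-K[1,2])/K[1,1]*z,z],-1)
    P=(c-t)@R; P[z==0]=np.nan
    return f["frame"],P,K,R,t
def save(n,im,name=None): cv2.imwrite('pics/'+n+'.png',im[:,:,::-1])
E
python3 - <<'E'
from h import *
s=read_state();print(s)
for n in("scene","top"):
    im,P,K,R,t=grab(n);save(n+"0",im);np.savez(n+"0.npz",im=im,P=P,K=K,R=R,t=t);print(n,K[0,0],-R.T@t,R[2])
E
```

```text
{'t': 0.0, 'joints': array([ 1.18839796e+00,  4.91563390e-01,  1.55946080e+00,  2.54928281e-05,
        1.09172419e+00, -1.05602353e-01]), 'dq': array([ 7.23649216e-04,  7.98709286e-05, -5.95896105e-04,  1.08655539e-03,
       -1.12364574e-03,  1.28622851e-04]), 'tau': array([-2.16543827e-03, -6.12627983e+01, -2.58175278e+01,  6.91377791e-02,
        4.83179174e-02, -1.04525491e-04]), 'eef_pos': array([170.66566528, 600.95801496, 194.25548375]), 'tcp_rot': array([-4.33380177e-01, -3.11125229e+00,  1.75287984e-03]), 'force': array([ 0.16047706, -1.24860837, -0.55432385]), 'ft_torque': array([ 0.0060608 ,  0.00243907, -0.0532538 ]), 'grasp_force': 0.0, 'grip_width': 94.79318773780047}
scene 610.2464669670344 [1101.1166293  -610.89184546  813.4148972 ] [-0.51926808  0.56216623 -0.64368454]
top 435.65087708931287 [ 349.52239155   37.52746955 1158.09942692] [ 0.16081051 -0.00885365 -0.98694559]
```

View pics/scene0.png

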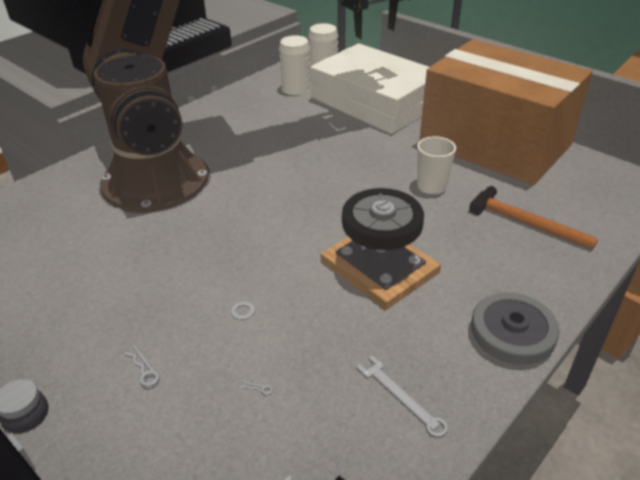

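View pics/top0.png

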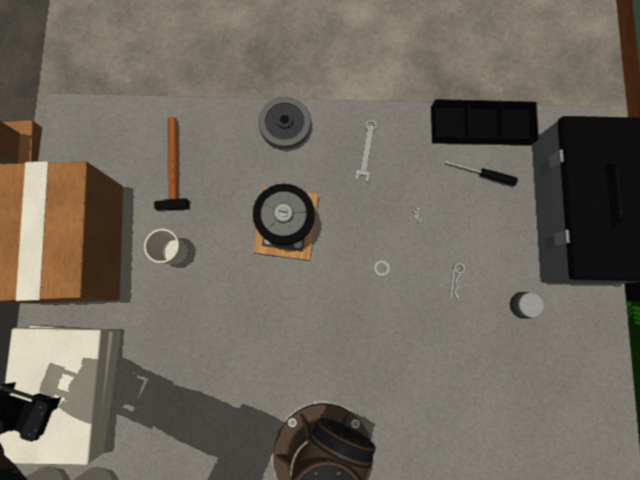

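The scene view shows the wheel on its axle at (383,210), the big clip with its coil at (149,380), the small clip at (262,388) and the cup at (435,165). In the top view the axle is at (283,212), the big clip's coil at (459,267) and the cup at (163,246).

```bash
python3 - <<'E'
from h import *
D=np.load("top0.npz");S=np.load("scene0.npz")
def crop(im,x0,x1,y0,y1,w,h): return cv2.resize(im[y0:y1,x0:x1],(w,h),interpolation=cv2.INTER_CUBIC)
a=crop(D['im'],263,303,197,227,400,300);b=crop(D['im'],435,475,260,300,400,300)
c=crop(S['im'],363,403,195,225,400,300);d=crop(S['im'],120,166,342,392,400,300)
save('crops',np.vstack([np.hstack([a,b]),np.hstack([c,d])]))
for nm,A in(("top",D),("scene",S)):
    P=A['P']
    m=(P[...,0]>400)&(P[...,0]<800)&(abs(P[...,1]-100)<150)&(P[...,2]>100)
    q=P[m];r0=q[q[:,2]>q[:,2].max()-4];c=r0.mean(0);print(nm,"axletop",r0.mean(0),len(r0))
    rr=np.hypot(*(q[:,:2]-c[:2]).T)
    for lo,hi in((0,10),(14,23),(28,52),(58,73)):
        k=q[(rr>lo)&(rr<hi)];print(lo,hi,np.percentile(k[:,2],[10,25,50,75,90]).round(1),len(k))
    # wheel centre by tyre top fit
    z=np.median(q[(rr>58)&(rr<73)][:,2]);k=q[abs(q[:,2]-z)<6]
    (cx,cy),rad=cv2.minEnclosingCircle(k[:,:2].astype(np.float32));print("tyre",cx,cy,rad)
    n="top" if nm=="top" else 'scene'
    # clip
    roi=np.zeros(P.shape[:2],bool)
    if nm=="top":roi[258:304,440:472]=1
    else: roi[342:392,120:166]=1
    k=P[roi];print("clip roi z",np.nanpercentile(k[:,2],[5,50,95,99]))
    h=k[k[:,2]>np.nanmedian(k[:,2])+6];print(h.mean(0),len(h))
    # cup
    m=(P[...,2]>60)&(P[...,2]<125)&(P[...,1]>150)&(P[...,1]<420)&(P[...,0]>400)&(P[...,0]<700)&(np.hypot(P[...,0]-c[0],P[...,1]-c[1])>90)
    k=P[m];print("cup",k.mean(0) if len(k) else 0,k.min(0),k.max(0))
E
```

```text
top axletop [582.89917898 106.26784004 155.72150088] 26
0 10 [151.9 152.8 153.9 155.  155.7] 54
14 23 [144.5 146.2 147.9 149.  150.2] 192
28 52 [132.7 133.8 135.2 136.4 138.1] 1019
58 73 [136.3 137.5 138.8 140.1 141.2] 1065
tyre 582.7815551757812 107.54249572753906 74.8607406616211
clip roi z [-2.92142814  0.86298206  8.82150671 13.59119715]
[ 457.91995922 -349.68718525   10.45180561] 107
cup [504.61831315 385.44016699  91.73407862] [462.28079658 362.73893632  60.10674278] [544.12902867 419.89628292 110.45944213]
scene axletop [583.9317954  106.91864925 154.61942731] 78
0 10 [150.3 152.4 154.2 155.3 155.9] 74
14 23 [138.2 142.2 147.5 148.7 149.7] 274
28 52 [133.9 134.7 135.7 136.9 138.2] 962
58 73 [117.9 131.4 138.4 139.7 140.6] 1762
tyre 582.9562377929688 107.36670684814453 76.21565246582031
clip roi z [-0.9663874   1.68428605 11.58245148 14.21719156]
[ 463.07094307 -350.91327668   11.28521366] 231
cup [512.37385667 382.20151067  86.16958384] [460.50669405 361.46091071  60.01723556] [545.52811782 419.60056652 109.58166509]
```

View pics/crops.png

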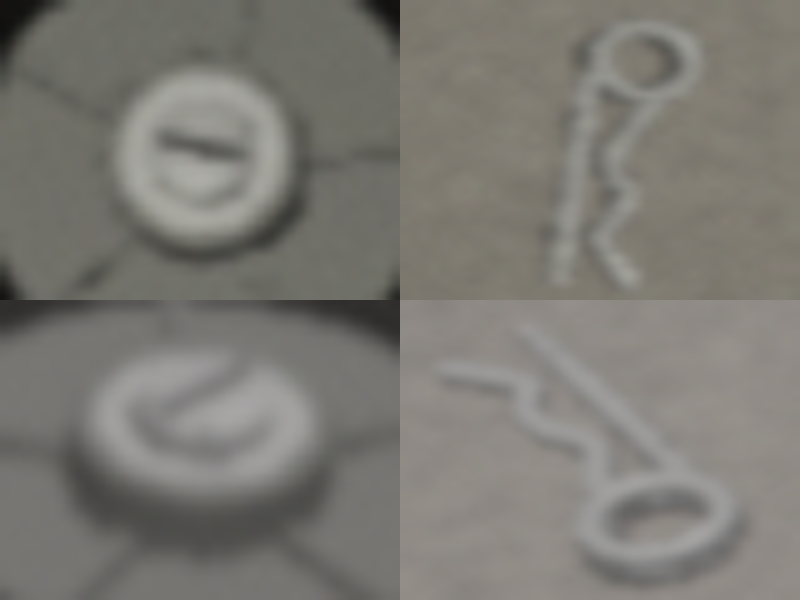

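The crops show the slot in the axle's end running almost along y, at about (279,210.5)–(287.5,212.5) in the top image. The big clip's coil is near (460,268) with its straight leg on the +y side and the tips pointing towards the robot. Next I measure these more precisely.

```bash
cat >> h.py <<'E'
def ray(A,uv,z):  # pixel to world on plane z
    uv=np.atleast_2d(uv).astype(float);K,R,t=A['K'],A['R'],A['t']
    d=np.c_[(uv[:,0]-K[0,2])/K[0,0],(uv[:,1]-K[1,2])/K[1,1],np.ones(len(uv))]@R
    C=-R.T@t; return C+d*((z-C[2])/d[:,2])[:,None]
def rectify(A,c,half,z,mm=0.5):  # world-aligned orthoimage on plane z: cols = +y to left..., rows: x decreasing downward
    n=int(2*half/mm)+1;g=np.linspace(-half,half,n)
    X,Y=np.meshgrid(c[0]-g,c[1]-g,indexing='ij')
    p=np.stack([X,Y,np.full_like(X,z)],-1)@A['R'].T+A['t'];K=A['K']
    u=p[...,0]/p[...,2]*K[0,0]+K[0,2];v=p[...,1]/p[...,2]*K[1,1]+K[1,2]
    return cv2.remap(A['im'],u.astype(np.float32),v.astype(np.float32),cv2.INTER_CUBIC)
def toxy(c,half,rc,mm=0.5): return c[0]+half-rc[0]*mm, c[1]+half-rc[1]*mm
E
python3 - <<'E'
from h import *
out=[]
for nm in("top","scene"):
    A=dict(np.load(nm+"0.npz"))
    im=rectify(A,(583,107),20,155,.1);g=im.mean(2)
    r=[]
    X=583+20-np.arange(g.shape[0])*.1;Y=107+20-np.arange(g.shape[1])*.1
    gs=cv2.GaussianBlur(g,(0,0),5)
    for j in range(len(Y)):
        if abs(Y[j]-107)<7:
            k=np.where(abs(X-583)<7)[0];i=k[np.argmin(gs[k,j])];r.append((Y[j],X[i]))
    r=np.array(r);p=np.polyfit(r[:,0],r[:,1],1)
    for _ in range(3):
        e=abs(np.polyval(p,r[:,0])-r[:,1]);r2=r[e<1.5];p=np.polyfit(r2[:,0],r2[:,1],1)
    print(nm,"slot dx/dy",p[0],len(r2),"x at y107",np.polyval(p,107))
    b=rectify(A,(428,-350),65,6,.33)
    out+= [cv2.resize(im,(394,394)),b[:394,:394]]
    # clip mask
    b=rectify(A,(428,-350),65,3,.25);gb=b.mean(2);m=(gb>np.median(gb)+18)
    print("clip mask",m.sum()*.0625)
save("rect",np.vstack([np.hstack(out[:2]),np.hstack(out[2:])])[:600] if 0 else cv2.resize(np.vstack([np.hstack(out[:2]),np.hstack(out[2:])]),(600,600)))
E
```

```text
top slot dx/dy 0.18579471826265545 139 x at y107 582.9661870503596
clip mask 398.8125
scene slot dx/dy 0.1567987845748193 139 x at y107 581.763309352518
clip mask 70.3125
```

View pics/rect.png

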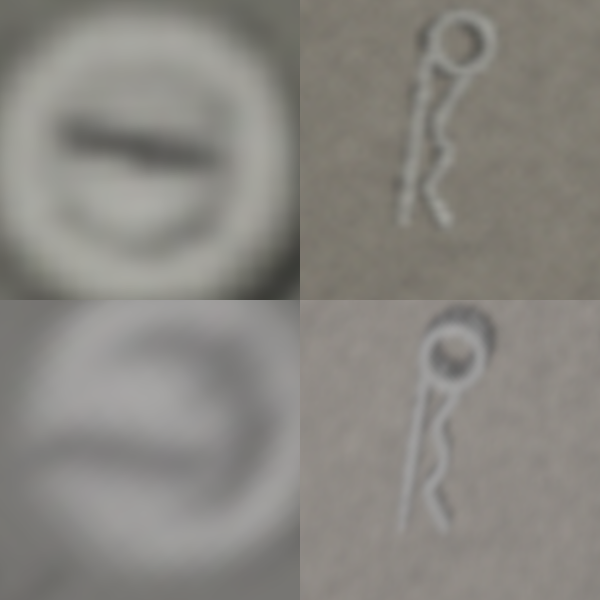

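```bash
cat >> h.py <<'E'
def delta(p,yaw=None):
    s=read_state();R=Rt.from_rotvec(s["tcp_rot"]).as_matrix()
    print("t",round(s["t"],2),"pos",s["eef_pos"].round(2),"yawY",np.degrees(np.arctan2(R[1,1],R[0,1])).round(2),"zaxis",R[:,2].round(4),"F",s["force"].round(1),"w",round(s["grip_width"],1),"g",round(s["grasp_force"],1),"q",np.round(s["joints"],2))
    if yaw is not None:
        T=Rt.from_matrix(np.array([[np.sin(np.radians(yaw)),np.cos(np.radians(yaw)),0],[-np.cos(np.radians(yaw)),np.sin(np.radians(yaw)),0],[0,0,-1]]).astype(float)).as_matrix()
        T[:,0]=np.cross(T[:,1],T[:,2])
        print("turn deg",np.degrees(Rt.from_matrix(R.T@T).as_rotvec()).round(2));Rn=T
        print("shift cm after turn",((np.array(p)-s["eef_pos"])@Rn/10).round(3))
    print("shift cm now",((np.array(p)-s["eef_pos"])@R/10).round(3))
E
python3 -m jog '[{"gripper":172,"dx":-4.4,"dy":-3.0},{"gripper":172,"dx":-4.4,"dy":-3.0},{"gripper":172,"dx":-4.4,"dy":-3.0},{"gripper":172,"dx":-4.4,"dy":-3.0},{"gripper":172,"dx":-4.4,"dy":-3.0},{"gripper":172,"dx":-4.4,"dy":-3.0},{"gripper":172,"dx":-4.4,"dy":-3.0},{"gripper":172,"dx":-4.4,"dy":-3.0},{"gripper":172,"dx":-4.4,"dy":-3.0},{"gripper":172,"dx":-4.4,"dy":-3.0},{"gripper":172,"dx":-4.4,"dy":-3.0},{"gripper":172,"dx":-4.4,"dy":-3.0}]' 30
python3 -c "
from h import *
delta((583,107,194))"
```

```text
t 0.1 pos [170.68 601.   194.32] yawY 74.14 zaxis [-4.e-04 -9.e-04 -1.e+00] F [-0.8 -0.3 -0.3] w 94.9 g 0.0 q [ 1.19  0.49  1.56  0.    1.09 -0.11]
shift cm now [-53.163 -36.251   0.062]validation failed for argument at $[0]...
```

```bash
python3 -m jog '[{"gripper":172,"dx":-4.4,"dy":-3.0,"dz":0,"wx":0,"wy":0,"wz":0},{"gripper":172,"dx":-4.4,"dy":-3.0,"dz":0,"wx":0,"wy":0,"wz":0},{"gripper":172,"dx":-4.4,"dy":-3.0,"dz":0,"wx":0,"wy":0,"wz":0},{"gripper":172,"dx":-4.4,"dy":-3.0,"dz":0,"wx":0,"wy":0,"wz":0},{"gripper":172,"dx":-4.4,"dy":-3.0,"dz":0,"wx":0,"wy":0,"wz":0},{"gripper":172,"dx":-4.4,"dy":-3.0,"dz":0,"wx":0,"wy":0,"wz":0},{"gripper":172,"dx":-4.4,"dy":-3.0,"dz":0,"wx":0,"wy":0,"wz":0},{"gripper":172,"dx":-4.4,"dy":-3.0,"dz":0,"wx":0,"wy":0,"wz":0},{"gripper":172,"dx":-4.4,"dy":-3.0,"dz":0,"wx":0,"wy":0,"wz":0},{"gripper":172,"dx":-4.4,"dy":-3.0,"dz":0,"wx":0,"wy":0,"wz":0},{"gripper":172,"dx":-4.4,"dy":-3.0,"dz":0,"wx":0,"wy":0,"wz":0},{"gripper":172,"dx":-4.4,"dy":-3.0,"dz":0,"wx":0,"wy":0,"wz":0}]' 30
python3 -c "
from h import *
delta((583,107,194))"
```

```text
t: 1.6
eef_pos: [581.2, 109.1, 194.6]
tcp_rot: [-0.434, -3.111, -0.0]
force: [0.1, 1.4, -0.3]
grip_width: 30.7
grasp_force: 0.0
t 1.6 pos [581.15 109.08 194.6 ] yawY 74.13 zaxis [-4.e-04  1.e-04 -1.e+00] F [ 0.1  1.4 -0.3] w 30.7 g 0.0 q [ 0.07  0.44  1.64  0.    1.05 -1.22]
shift cm now [-0.235 -0.15   0.06 ]
```

```bash
python3 -m jog '[{"gripper":164,"dx":-0.24,"dy":-0.15,"dz":0,"wx":0,"wy":0,"wz":0},{"gripper":164,"dx":0,"dy":0,"dz":0,"wx":0,"wy":0,"wz":0},{"gripper":164,"dx":0,"dy":0,"dz":0.6,"wx":0,"wy":0,"wz":0},{"gripper":164,"dx":0,"dy":0,"dz":0.6,"wx":0,"wy":0,"wz":0},{"gripper":164,"dx":0,"dy":0,"dz":0.6,"wx":0,"wy":0,"wz":0},{"gripper":164,"dx":0,"dy":0,"dz":0.3,"wx":0,"wy":0,"wz":0},{"gripper":164,"dx":0,"dy":0,"dz":0.3,"wx":0,"wy":0,"wz":0},{"gripper":164,"dx":0,"dy":0,"dz":0.1,"wx":0,"wy":0,"wz":0},{"gripper":164,"dx":0,"dy":0,"dz":0,"wx":0,"wy":0,"wz":0}]' 30
python3 -c "
from h import *
delta((583,107,165))"
```

```text
t: 2.72
eef_pos: [582.2, 108.5, 169.9]
tcp_rot: [0.434, 3.111, 0.0]
force: [0.5, -0.5, 0.9]
grip_width: 33.5
grasp_force: 0.0
t 2.73 pos [582.25 108.51 169.87] yawY 74.13 zaxis [ 1.e-04  1.e-04 -1.e+00] F [ 0.5 -0.5  0.9] w 33.5 g 0.0 q [ 0.07  0.47  1.67  0.    1.   -1.22]
shift cm now [-0.114 -0.125  0.487]
```

```bash
python3 -m jog '[{"gripper":164,"dx":-0.1,"dy":-0.12,"dz":0,"wx":0,"wy":0,"wz":0},{"gripper":164,"dx":0,"dy":0,"dz":0.15,"wx":0,"wy":0,"wz":0},{"gripper":164,"dx":0,"dy":0,"dz":0.15,"wx":0,"wy":0,"wz":0},{"gripper":164,"dx":0,"dy":0,"dz":0.15,"wx":0,"wy":0,"wz":0},{"gripper":164,"dx":0,"dy":0,"dz":0.15,"wx":0,"wy":0,"wz":0},{"gripper":164,"dx":0,"dy":0,"dz":0.15,"wx":0,"wy":0,"wz":0}]' 
python3 -m jog '[{"gripper":164,"dx":0,"dy":0,"dz":0.15,"wx":0,"wy":0,"wz":0},{"gripper":164,"dx":0,"dy":0,"dz":0.15,"wx":0,"wy":0,"wz":0}]'
```

```text
t: 3.48
eef_pos: [582.9, 107.1, 162.2]
tcp_rot: [0.433, 3.111, 0.0]
force: [0.2, 0.2, -0.4]
grip_width: 33.9
grasp_force: 0.0
t: 3.72
eef_pos: [582.8, 107.1, 159.2]
tcp_rot: [0.433, 3.112, 0.0]
force: [-0.2, 0.6, -0.1]
grip_width: 34.1
grasp_force: 0.0
```

```bash
python3 - <<'E'
from h import *
for n in("scene","top"):
    im,P,K,R,t=grab(n)
    r=np.hypot(P[...,0]-583,P[...,1]-107)
    for lo,hi in((14,23),(28,52),(58,73)):
        k=P[(r>lo)&(r<hi)&(P[...,2]>100)&(P[...,2]<160)];print(n,lo,np.percentile(k[:,2],[25,50,75]).round(1))
    if n=="scene": save("press1",cv2.resize(im[150:270,310:470],(800,600)))
s=read_state();print(s["force"],s["eef_pos"])
E
```

```text
scene 14 [143.7 147.7 149. ]
scene 28 [134.7 135.7 136.8]
scene 58 [133.7 138.6 139.8]Traceback (most recent call last):
  File "<stdin>", line 6, in <module>
    return _quantile_unchecked(
        a, q, axis, out, overwrite_input, method, keepdims, weights)
    return _ureduce(a,
                    func=_quantile_ureduce_func,
    ...<5 lines>...
                    overwrite_input=overwrite_input,
                    method=method)
    r = func(a, **kwargs)
    result = _quantile(arr,
                       quantiles=q,
    ...<2 lines>...
                       out=out,
                       weights=wgt)
    slices_having_nans = np.isnan(arr[-1, ...])
                                  ~~~^^^^^^^^^
IndexError: index -1 is out of bounds for axis 0 with size 0
```

View pics/press1.png

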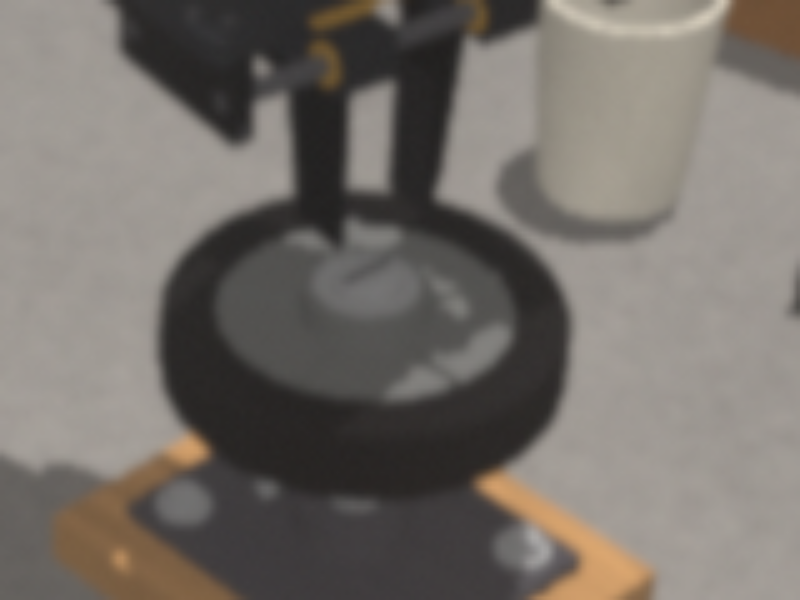

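The picture shows the two fingertips at (330,240) and about (415,200), behind or above the hub at (365,280) and not straddling it. I'll compare that with the projected finger positions.

```bash
python3 - <<'E'
from h import *
im,P,K,R,t=grab("scene")
im2,P2,K2,R2,t2=grab("top")
s=read_state();T=Rt.from_rotvec(s["tcp_rot"]).as_matrix()
print(s["eef_pos"],s["t"],s["force"])
for q in([0,0,17],[0,17,17],[0,-17,17],[0,29,17],[0,-29,17],[10,-29,17]):
    X=s["eef_pos"]+T@np.array(q,float);c=K@(R@X+t);uv=c[:2]/c[2];print(q,X.round(0),((uv-[310,150])*5).round(0))
c=K@(R@np.array([583,107,155])+t);print("axle",((c[:2]/c[2])-[310,150])*5)
# depth of fingers
for v,u in((195,375),(190,376),(180,374),(185,393),(180,394),(175,394)):print(u,v,P[v,u].round(1))
x=[ (r,) for r in ()]
d=P[165:200,368:402].reshape(-1,3);d=d[d[:,2]>145];print(len(d),np.percentile(d,[2,25,50,75,98],axis=0).round(0))
save("top1",cv2.resize(im2[150:270,203:363],(800,600)))
E
```

```text
[582.85924016 107.12773238 159.33201524] 3.925 [ 0.06616728 -0.09057674  0.62518836]
[0, 0, 17] [583. 107. 142.] [359. 300.]
[0, 17, 17] [588. 123. 142.] [397. 285.]
[0, -17, 17] [578.  91. 142.] [321. 316.]
[0, 29, 17] [591. 135. 142.] [423. 274.]
[0, -29, 17] [575.  79. 142.] [294. 327.]
[10, -29, 17] [565.  82. 142.] [278. 313.]
axle [361.01695703 272.53090085]
375 195 [584.3  82.2 190.2]
376 190 [586.3  81.8 201.9]
374 180 [583.8  78.1 223.5]
393 185 [592.6 122.6 193.7]
394 180 [593.8 122.8 204.7]
394 175 [592.4 123.7 214.2]
690 [[567.  55. 181.]
 [580.  81. 200.]
 [587.  86. 216.]
 [596. 123. 232.]
 [608. 128. 271.]]
```

View pics/top1.png

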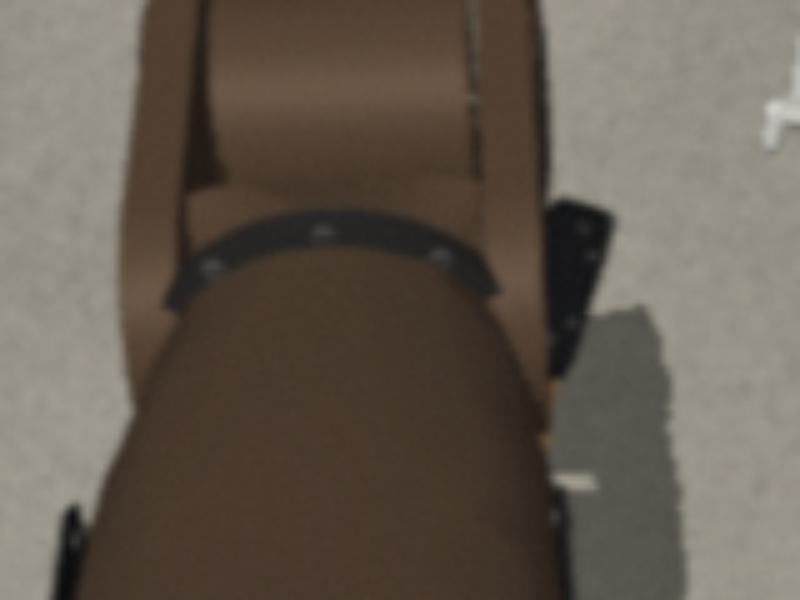

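The fingers are at the right x and y, but the depth puts their tips near z≈178 and not the nominal 142. I'll lower in small steps and check the force and depth as I go.

```bash
cat >> h.py <<'E'
def tips():
    im,P,K,R,t=grab("scene");s=read_state();T=Rt.from_rotvec(s["tcp_rot"]).as_matrix()
    L=(P-s["eef_pos"])@T; m=(abs(L[...,0])<14)&(abs(L[...,1])<60)&(L[...,2]>-60)&(L[...,2]<40)
    for sg in(1,-1):
        k=L[m&(L[...,1]*sg>0)&(P[...,2]>162)]
        print("finger",sg,len(k),"tool z 99%,max",np.percentile(k[:,2],[50,95,99,100]).round(1) if len(k) else "", "y",np.percentile(k[:,1],[2,98]).round(1) if len(k) else "")
    return im,P,K,R,t
E
python3 -m jog '[{"gripper":164,"dx":0,"dy":0,"dz":0.15,"wx":0,"wy":0,"wz":0},{"gripper":164,"dx":0,"dy":0,"dz":0.15,"wx":0,"wy":0,"wz":0},{"gripper":164,"dx":0,"dy":0,"dz":0.15,"wx":0,"wy":0,"wz":0},{"gripper":164,"dx":0,"dy":0,"dz":0.15,"wx":0,"wy":0,"wz":0}]' 
python3 - <<'E'
from h import *
tips();delta((583,107,150))
E
```

```text
t: 4.42
eef_pos: [582.8, 107.1, 153.2]
tcp_rot: [0.433, 3.112, 0.0]
force: [0.5, -0.9, -0.7]
grip_width: 33.9
grasp_force: 0.0
finger 1 201 tool z 99%,max [-41.3 -23.7 -21.1 -19. ] y [14.9 24.1]
finger -1 173 tool z 99%,max [-42.4 -23.1 -21.4 -20.3] y [-27.8 -18.2]
t 4.47 pos [582.75 107.12 153.03] yawY 74.14 zaxis [-3.e-04  1.e-04 -1.e+00] F [-0.1  0.9 -0.7] w 33.8 g 0.0 q [ 0.07  0.49  1.69  0.    0.96 -1.22]
shift cm now [-0.028 -0.005  0.303]
```

```bash
python3 -m jog '[{"gripper":164,"dx":0,"dy":0,"dz":0.3,"wx":0,"wy":0,"wz":0},{"gripper":164,"dx":0,"dy":0,"dz":0.3,"wx":0,"wy":0,"wz":0},{"gripper":164,"dx":0,"dy":0,"dz":0.3,"wx":0,"wy":0,"wz":0},{"gripper":164,"dx":0,"dy":0,"dz":0.3,"wx":0,"wy":0,"wz":0},{"gripper":164,"dx":0,"dy":0,"dz":0.15,"wx":0,"wy":0,"wz":0},{"gripper":164,"dx":0,"dy":0,"dz":0.15,"wx":0,"wy":0,"wz":0}]' 
python3 - <<'E'
from h import *
im=tips()[0];delta((583,107,130))
save("press2",cv2.resize(im[150:270,310:470],(800,600)))
E
```

```text
t: 5.22
eef_pos: [582.9, 107.1, 138.3]
tcp_rot: [0.433, 3.111, 0.0]
force: [-0.8, -0.5, -0.1]
grip_width: 33.8
grasp_force: 0.0
finger 1 172 tool z 99%,max [-42.9 -26.  -24.1 -24. ] y [15.1 24.7]
finger -1 159 tool z 99%,max [-43.4 -26.1 -24.7 -24.1] y [-27.3 -17.4]
t 5.28 pos [582.79 107.09 138.08] yawY 74.14 zaxis [-2.e-04  1.e-04 -1.e+00] F [ 1.1  0.4 -0.5] w 33.7 g 0.0 q [ 0.07  0.51  1.7   0.    0.93 -1.22]
shift cm now [-0.023 -0.003  0.808]
```

View pics/press2.png

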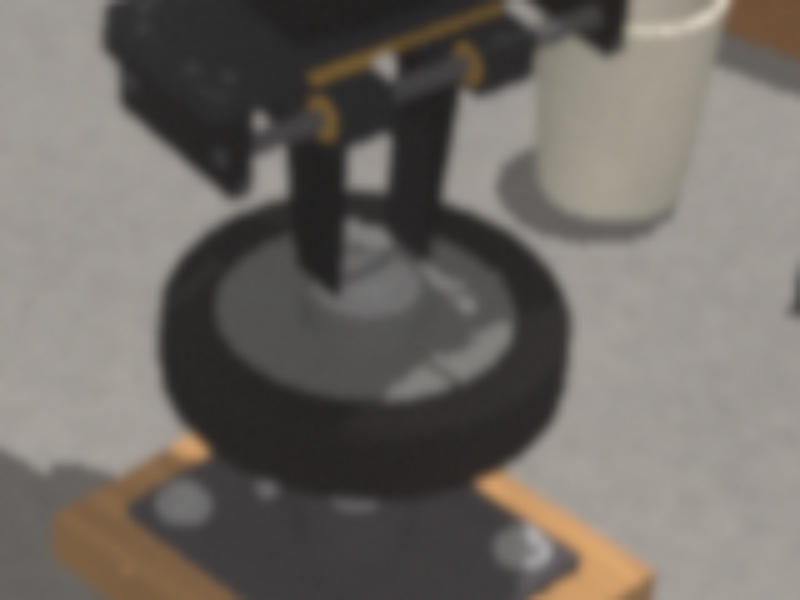

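The fingers now straddle the axle end, with tips at (335,290) and (425,250) just above the hub. I'll continue in small steps.

```bash
R='x'; python3 -m jog '[{"gripper":164,"dx":0,"dy":0,"dz":0.15,"wx":0,"wy":0,"wz":0},{"gripper":164,"dx":0,"dy":0,"dz":0.15,"wx":0,"wy":0,"wz":0},{"gripper":164,"dx":0,"dy":0,"dz":0.1,"wx":0,"wy":0,"wz":0}]' 
python3 -m jog '[{"gripper":164,"dx":0,"dy":0,"dz":0.1,"wx":0,"wy":0,"wz":0},{"gripper":164,"dx":0,"dy":0,"dz":0.1,"wx":0,"wy":0,"wz":0}]'
python3 -m jog '[{"gripper":164,"dx":0,"dy":0,"dz":0.1,"wx":0,"wy":0,"wz":0},{"gripper":164,"dx":0,"dy":0,"dz":0.1,"wx":0,"wy":0,"wz":0}]'
python3 -m jog '[{"gripper":164,"dx":0,"dy":0,"dz":0.1,"wx":0,"wy":0,"wz":0},{"gripper":164,"dx":0,"dy":0,"dz":0.1,"wx":0,"wy":0,"wz":0}]'
```

```text
t: 5.65
eef_pos: [582.8, 107.1, 134.2]
tcp_rot: [-0.433, -3.111, -0.0]
force: [-0.0, 0.5, 0.3]
grip_width: 33.9
grasp_force: 0.0
t: 5.9
eef_pos: [582.8, 107.1, 132.3]
tcp_rot: [0.433, 3.112, 0.0]
force: [-0.6, 0.0, -0.1]
grip_width: 33.9
grasp_force: 0.0
t: 6.15
eef_pos: [582.8, 107.1, 130.3]
tcp_rot: [0.433, 3.112, 0.0]
force: [0.2, -0.5, 0.0]
grip_width: 33.8
grasp_force: 0.0
t: 6.4
eef_pos: [582.8, 107.1, 128.3]
tcp_rot: [-0.433, -3.112, -0.0]
force: [-0.6, -0.7, -0.8]
grip_width: 34.1
grasp_force: 0.0
```

```bash
python3 -m jog '[{"gripper":164,"dx":0,"dy":0,"dz":0.1,"wx":0,"wy":0,"wz":0},{"gripper":164,"dx":0,"dy":0,"dz":0.1,"wx":0,"wy":0,"wz":0}]' 
python3 -m jog '[{"gripper":164,"dx":0,"dy":0,"dz":0.1,"wx":0,"wy":0,"wz":0},{"gripper":164,"dx":0,"dy":0,"dz":0.1,"wx":0,"wy":0,"wz":0}]'
python3 - <<'E'
from h import *
im,P,K,R,t=tips()
r=np.hypot(P[...,0]-583,P[...,1]-107)
for lo,hi in((28,52),(58,73)):
        k=P[(r>lo)&(r<hi)&(P[...,2]>100)&(P[...,2]<160)];print(lo,np.percentile(k[:,2],[25,50,75]).round(1))
E
```

```text
t: 6.65
eef_pos: [582.9, 107.1, 126.5]
tcp_rot: [0.433, 3.111, 0.0]
force: [-1.9, -0.3, 2.4]
grip_width: 33.6
grasp_force: 1.4
t: 6.9
eef_pos: [582.9, 107.1, 124.4]
tcp_rot: [0.433, 3.111, 0.0]
force: [-0.5, -0.6, 2.5]
grip_width: 34.0
grasp_force: 1.4
finger 1 118 tool z 99%,max [-49.7 -38.7 -37.9 -37.8] y [15.8 24.9]
finger -1 102 tool z 99%,max [-49.4 -38.9 -37.8 -37.8] y [-27.5 -17.5]
28 [131.3 132.3 133.4]
58 [129.1 134.9 136.2]
```

```bash
python3 -m jog '[{"gripper":164,"dx":0,"dy":0,"dz":0.1,"wx":0,"wy":0,"wz":0},{"gripper":164,"dx":0,"dy":0,"dz":0.1,"wx":0,"wy":0,"wz":0},{"gripper":164,"dx":0,"dy":0,"dz":0.1,"wx":0,"wy":0,"wz":0}]' 
python3 -m jog '[{"gripper":164,"dx":0,"dy":0,"dz":0.1,"wx":0,"wy":0,"wz":0},{"gripper":164,"dx":0,"dy":0,"dz":0.1,"wx":0,"wy":0,"wz":0},{"gripper":164,"dx":0,"dy":0,"dz":0.1,"wx":0,"wy":0,"wz":0}]'
python3 -m jog '[{"gripper":164,"dx":0,"dy":0,"dz":0.1,"wx":0,"wy":0,"wz":0},{"gripper":164,"dx":0,"dy":0,"dz":0.1,"wx":0,"wy":0,"wz":0}]'
```

```text
t: 7.32
eef_pos: [582.9, 107.1, 121.3]
tcp_rot: [0.433, 3.111, 0.0]
force: [0.1, -0.0, 2.9]
grip_width: 33.7
grasp_force: 1.4
t: 7.7
eef_pos: [582.9, 107.1, 118.2]
tcp_rot: [0.433, 3.112, 0.0]
force: [0.2, -0.7, 2.4]
grip_width: 33.7
grasp_force: 1.4
t: 7.95
eef_pos: [582.9, 107.1, 116.3]
tcp_rot: [0.433, 3.111, 0.0]
force: [-0.0, -0.3, 3.4]
grip_width: 33.9
grasp_force: 1.4
```

```bash
python3 -m jog '[{"gripper":164,"dx":0,"dy":0,"dz":0.1,"wx":0,"wy":0,"wz":0},{"gripper":164,"dx":0,"dy":0,"dz":0.1,"wx":0,"wy":0,"wz":0}]' 
python3 -m jog '[{"gripper":164,"dx":0,"dy":0,"dz":0.05,"wx":0,"wy":0,"wz":0},{"gripper":164,"dx":0,"dy":0,"dz":0.05,"wx":0,"wy":0,"wz":0}]'
python3 -m jog '[{"gripper":164,"dx":0,"dy":0,"dz":0.05,"wx":0,"wy":0,"wz":0},{"gripper":164,"dx":0,"dy":0,"dz":0.05,"wx":0,"wy":0,"wz":0}]'
```

```text
t: 8.2
eef_pos: [582.8, 107.1, 114.3]
tcp_rot: [-0.433, -3.112, -0.0]
force: [-0.3, 0.6, 3.0]
grip_width: 34.1
grasp_force: 1.4
t: 8.45
eef_pos: [582.8, 107.1, 113.3]
tcp_rot: [0.433, 3.112, 0.0]
force: [0.0, 0.3, 2.5]
grip_width: 33.9
grasp_force: 1.4
t: 8.7
eef_pos: [582.9, 107.1, 112.3]
tcp_rot: [0.433, 3.111, 0.0]
force: [0.4, 0.4, 2.2]
grip_width: 34.1
grasp_force: 1.4
```

```bash
python3 - <<'E'
from h import *
im,P,K,R,t=grab("scene");s=read_state();print(s["eef_pos"],s["force"])
r=np.hypot(P[...,0]-583,P[...,1]-107)
for lo,hi in((28,52),(58,73)):
        k=P[(r>lo)&(r<hi)&(P[...,2]>100)&(P[...,2]<160)];print(lo,np.percentile(k[:,2],[25,50,75]).round(1))
E
```

```text
[582.82556439 107.12073904 112.24958508] [ 0.08296018 -0.68898369  2.78963432]
28 [119.2 120.2 121.3]
58 [121.  123.2 124.3]
```

```bash
python3 -m jog '[{"gripper":164,"dx":0,"dy":0,"dz":0.05,"wx":0,"wy":0,"wz":0},{"gripper":164,"dx":0,"dy":0,"dz":0.05,"wx":0,"wy":0,"wz":0}]' 
python3 -m jog '[{"gripper":164,"dx":0,"dy":0,"dz":0.05,"wx":0,"wy":0,"wz":0},{"gripper":164,"dx":0,"dy":0,"dz":0.05,"wx":0,"wy":0,"wz":0}]'
```

```text
t: 9.0
eef_pos: [582.8, 107.1, 111.3]
tcp_rot: [0.433, 3.111, 0.0]
force: [-0.1, -0.1, 2.5]
grip_width: 33.9
grasp_force: 1.4
t: 9.25
eef_pos: [583.0, 107.1, 110.8]
tcp_rot: [0.433, 3.111, 0.0]
force: [-1.0, -1.1, 10.9]
grip_width: 34.0
grasp_force: 5.4
```

```bash
python3 -m jog '[{"gripper":164,"dx":0,"dy":0,"dz":0.04,"wx":0,"wy":0,"wz":0},{"gripper":164,"dx":0,"dy":0,"dz":0,"wx":0,"wy":0,"wz":0}]'
python3 -m jog '[{"gripper":164,"dx":0,"dy":0,"dz":0.04,"wx":0,"wy":0,"wz":0},{"gripper":164,"dx":0,"dy":0,"dz":0,"wx":0,"wy":0,"wz":0}]'
```

```text
t: 9.5
eef_pos: [583.1, 107.1, 110.8]
tcp_rot: [0.433, 3.111, 0.0]
force: [-1.6, -0.1, 10.1]
grip_width: 34.1
grasp_force: 5.5
t: 9.75
eef_pos: [583.2, 107.1, 110.8]
tcp_rot: [0.433, 3.11, 0.0]
force: [-3.1, -1.2, 13.6]
grip_width: 33.8
grasp_force: 7.2
```

The wheel hit its hard stop at eef z 110.8, so it is home. I'll retract and go to the clip.

```bash
python3 -m jog '[{"gripper":164,"dx":0,"dy":0,"dz":-1,"wx":0,"wy":0,"wz":0},{"gripper":164,"dx":0,"dy":0,"dz":-4,"wx":0,"wy":0,"wz":0},{"gripper":94,"dx":0,"dy":0,"dz":-2,"wx":0,"wy":0,"wz":-8.1},{"gripper":94,"dx":0,"dy":0,"dz":0,"wx":0,"wy":0,"wz":0}]'
python3 - <<'E'
from h import *
for n in("scene","top"):
  im,P,K,R,t=grab(n)
  r=np.hypot(P[...,0]-583,P[...,1]-107)
  for lo,hi in((28,52),(58,73)):
        k=P[(r>lo)&(r<hi)&(P[...,2]>100)&(P[...,2]<160)];print(lo,np.percentile(k[:,2],[25,50,75]).round(1) if len(k) else 0)
delta((474,-353.6,170),82.2)
E
```

```text
t: 10.25
eef_pos: [583.3, 107.2, 180.7]
tcp_rot: [0.214, 3.132, 0.001]
force: [0.4, 0.1, 0.1]
grip_width: 48.7
grasp_force: 0.0
28 [117.8 118.7 119.8]
58 [119.9 121.9 123. ]
28 0
58 [120.4 121.  121.6]
t 10.35 pos [582.43 107.1  178.74] yawY 82.07 zaxis [-0.001  0.    -1.   ] F [0.3 1.2 0.2] w 56.2 g 0.0 q [ 0.07  0.46  1.66  0.    1.02 -1.36]Traceback (most recent call last):
  File "<stdin>", line 7, in <module>
  File "h.py", line 26, in delta
    T=Rt.from_matrix(np.array([[np.sin(np.radians(yaw)),np.cos(np.radians(yaw)),0],[-np.cos(np.radians(yaw)),np.sin(np.radians(yaw)),0],[0,0,-1]]).astype(float)).as_matrix()
      ~~~~~~~~~~~~~~^^^^^^^^^^^^^^^^^^^^^^^^^^^^^^^^^^^^^^^^^^^^^^^^^^^^^^^^^^^^^^^^^^^^^^^^^^^^^^^^^^^^^^^^^^^^^^^^^^^^^^^^^^^^^^^^^^^^^^^^^^^^^^^^^^^^^^^^^^^^^
  File "scipy/spatial/transform/_rotation.pyx", line 1143, in scipy.spatial.transform._rotation.Rotation.from_matrix
ValueError: Non-positive determinant (left-handed or null coordinate frame) in rotation matrix 0: [[ 0.99074784  0.13571557  0.        ]
 [-0.13571557  0.99074784  0.        ]
 [ 0.          0.         -1.        ]].
```

```bash
python3 - <<'E'
s=open('h.py').read();i=s.index("        T=Rt.from_matrix");j=s.index("        T[:,0]=")
open('h.py','w').write(s[:i]+"        a=np.radians(yaw);T=np.array([[0,np.cos(a),0],[0,np.sin(a),0],[0,0,-1.]])\n"+s[j:])
E
python3 -m jog '[{"gripper":94,"dx":0.37,"dy":-2.4,"dz":0,"wx":0,"wy":0,"wz":0},{"gripper":94,"dx":0.37,"dy":-4.1,"dz":0,"wx":0,"wy":0,"wz":0},{"gripper":94,"dx":0.37,"dy":-4.1,"dz":0,"wx":0,"wy":0,"wz":0},{"gripper":94,"dx":0.37,"dy":-4.1,"dz":1,"wx":0,"wy":0,"wz":0},{"gripper":94,"dx":0.37,"dy":-4.1,"dz":1,"wx":0,"wy":0,"wz":0},{"gripper":94,"dx":0.37,"dy":-4.1,"dz":1,"wx":0,"wy":0,"wz":0},{"gripper":94,"dx":0.37,"dy":-4.1,"dz":1,"wx":0,"wy":0,"wz":0},{"gripper":94,"dx":0.37,"dy":-4.1,"dz":1,"wx":0,"wy":0,"wz":0},{"gripper":94,"dx":0.37,"dy":-4.1,"dz":1,"wx":0,"wy":0,"wz":0},{"gripper":94,"dx":0.37,"dy":-4.1,"dz":1,"wx":0,"wy":0,"wz":0},{"gripper":94,"dx":0.37,"dy":-4.1,"dz":1,"wx":0,"wy":0,"wz":0},{"gripper":94,"dx":0.35,"dy":-3.7,"dz":1,"wx":0,"wy":0,"wz":0}]'
python3 -m jog '[{"gripper":94,"dx":0,"dy":0,"dz":0,"wx":0,"wy":0,"wz":0}]'
python3 - <<'E'
from h import *
delta((474,-353.6,0),82.2)
E
```

```text
t: 11.85
eef_pos: [474.4, -354.5, 87.7]
tcp_rot: [-0.217, -3.132, -0.002]
force: [1.1, 0.7, -0.7]
grip_width: 59.8
grasp_force: 0.0
t: 11.98
eef_pos: [474.1, -354.9, 87.3]
tcp_rot: [-0.22, -3.131, -0.003]
force: [-0.4, 0.5, 0.0]
grip_width: 60.3
grasp_force: 0.0
t 11.97 pos [ 474.06 -354.95   87.3 ] yawY 81.95 zaxis [-0.0022  0.0021 -1.    ] F [-0.4  0.5  0. ] w 60.3 g 0.0 q [-0.75  0.57  1.75  0.    0.83 -2.18]
turn deg [ 0.1  -0.14 -0.25]
shift cm after turn [0.024 0.133 8.73 ]
shift cm now [3.00e-03 1.17e-01 8.73e+00]
```

```bash
python3 -m jog '[{"gripper":94,"dx":0,"dy":0.12,"dz":2,"wx":0,"wy":0,"wz":-0.2},{"gripper":94,"dx":0,"dy":0,"dz":2,"wx":0,"wy":0,"wz":0},{"gripper":94,"dx":0,"dy":0,"dz":2,"wx":0,"wy":0,"wz":0},{"gripper":94,"dx":0,"dy":0,"dz":2,"wx":0,"wy":0,"wz":0},{"gripper":94,"dx":0,"dy":0,"dz":0.7,"wx":0,"wy":0,"wz":0},{"gripper":94,"dx":0,"dy":0,"dz":0,"wx":0,"wy":0,"wz":0}]'
python3 - <<'E'
from h import *
im,P,K,R,t=grab("scene");s=read_state();print(s["force"],s["eef_pos"])
T=Rt.from_rotvec(s["tcp_rot"]).as_matrix();L=(P-s["eef_pos"])@T
m=(abs(L[...,0])<14)&(abs(L[...,1])<60)&(P[...,2]>10);
for sg in(1,-1):
    k=L[m&(L[...,1]*sg>20)];print(len(k),np.percentile(k[:,2],[50,95,99,100]).round(1))
save("clip1",cv2.resize(im[310:430,60:220],(800,600)))
E
```

```text
t: 12.72
eef_pos: [475.6, -351.7, 2.2]
tcp_rot: [-0.207, -3.134, -0.001]
force: [0.1, -0.5, 0.2]
grip_width: 60.1
grasp_force: 0.0
[ 0.03206206 -0.09420038 -0.39417536] [ 475.81108611 -352.07197333    2.73326912]
1252 [-392.   -40.   -24.2  -18.5]
1967 [-301.2  -60.4  -34.1  -21. ]
```

View pics/clip1.png

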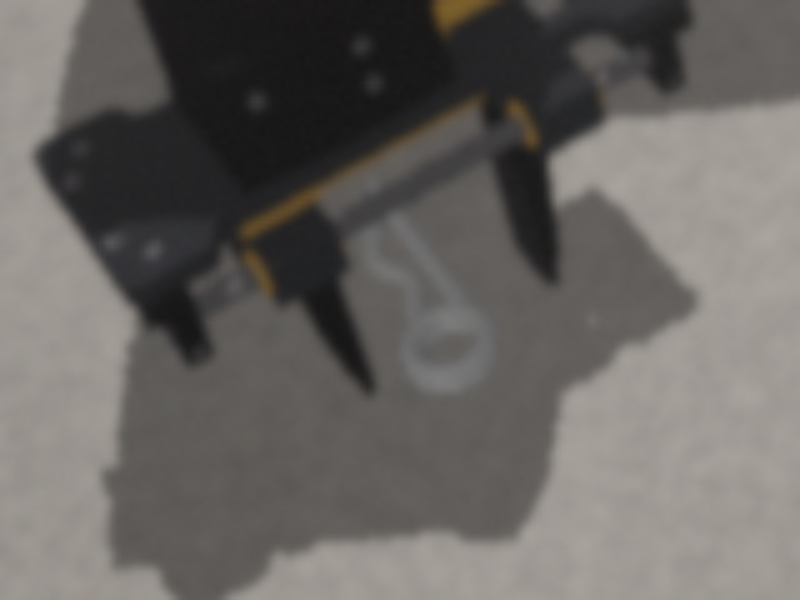

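The open fingertips, at (372,390) and (555,283), straddle the coil at (448,345) evenly. Next I descend and feel for the table.

```bash
python3 -m jog '[{"gripper":94,"dx":0.16,"dy":-0.17,"dz":0,"wx":0,"wy":0,"wz":0},{"gripper":94,"dx":0,"dy":0,"dz":0.6,"wx":0,"wy":0,"wz":0},{"gripper":94,"dx":0,"dy":0,"dz":0.6,"wx":0,"wy":0,"wz":0},{"gripper":94,"dx":0,"dy":0,"dz":0.5,"wx":0,"wy":0,"wz":0},{"gripper":94,"dx":0,"dy":0,"dz":0.2,"wx":0,"wy":0,"wz":0},{"gripper":94,"dx":0,"dy":0,"dz":0,"wx":0,"wy":0,"wz":0}]'
python3 -m jog '[{"gripper":94,"dx":0,"dy":0,"dz":0.07,"wx":0,"wy":0,"wz":0},{"gripper":94,"dx":0,"dy":0,"dz":0.07,"wx":0,"wy":0,"wz":0}]'
```

```text
t: 13.52
eef_pos: [473.8, -353.8, -16.7]
tcp_rot: [-0.207, -3.135, -0.0]
force: [-0.6, -0.3, 0.4]
grip_width: 59.7
grasp_force: 0.0
t: 13.78
eef_pos: [473.9, -353.9, -17.8]
tcp_rot: [0.207, 3.135, -0.0]
force: [0.3, -0.4, -0.5]
grip_width: 60.0
grasp_force: 0.0
```

```bash
python3 -m jog '[{"gripper":94,"dx":0,"dy":0,"dz":0.05,"wx":0,"wy":0,"wz":0},{"gripper":94,"dx":0,"dy":0,"dz":0.05,"wx":0,"wy":0,"wz":0}]'
```

```text
t: 14.02
eef_pos: [473.8, -353.9, -18.9]
tcp_rot: [0.207, 3.135, 0.0]
force: [0.2, -0.4, -0.0]
grip_width: 60.0
grasp_force: 0.0
```

```bash
python3 -m jog '[{"gripper":94,"dx":0,"dy":0,"dz":0.05,"wx":0,"wy":0,"wz":0},{"gripper":94,"dx":0,"dy":0,"dz":0.05,"wx":0,"wy":0,"wz":0}]'
```

```text
t: 14.28
eef_pos: [473.8, -353.9, -19.5]
tcp_rot: [0.207, 3.135, -0.0]
force: [-1.7, 1.5, 10.8]
grip_width: 60.1
grasp_force: 5.2
```

```bash
python3 -m jog '[{"gripper":94,"dx":0,"dy":0,"dz":0.05,"wx":0,"wy":0,"wz":0},{"gripper":94,"dx":0,"dy":0,"dz":0.05,"wx":0,"wy":0,"wz":0}]'
```

```text
t: 14.52
eef_pos: [473.9, -353.9, -19.6]
tcp_rot: [0.207, 3.134, -0.0]
force: [-5.0, 3.7, 21.9]
grip_width: 60.2
grasp_force: 10.9
```

```bash
python3 -m jog '[{"gripper":94,"dx":0,"dy":0,"dz":-0.3,"wx":0,"wy":0,"wz":0},{"gripper":94,"dx":0,"dy":0,"dz":0,"wx":0,"wy":0,"wz":0},{"gripper":200,"dx":0,"dy":0,"dz":0,"wx":0,"wy":0,"wz":0},{"gripper":200,"dx":0,"dy":0,"dz":0,"wx":0,"wy":0,"wz":0},{"gripper":200,"dx":0,"dy":0,"dz":0,"wx":0,"wy":0,"wz":0},{"gripper":200,"dx":0,"dy":0,"dz":0,"wx":0,"wy":0,"wz":0}]' 35
python3 -m jog '[{"gripper":200,"dx":0,"dy":0,"dz":0,"wx":0,"wy":0,"wz":0}]'
```

```text
t: 15.28
eef_pos: [473.8, -353.8, -18.0]
tcp_rot: [-0.207, -3.135, -0.0]
force: [-0.4, -0.1, -0.4]
grip_width: 29.5
grasp_force: 35.0
t: 15.4
eef_pos: [473.8, -353.9, -18.0]
tcp_rot: [-0.207, -3.135, -0.0]
force: [-0.1, 0.4, -0.9]
grip_width: 29.4
grasp_force: 35.0
```

```bash
python3 -m jog '[{"gripper":200,"dx":0,"dy":0,"dz":-1,"wx":0,"wy":0,"wz":0},{"gripper":200,"dx":0,"dy":0,"dz":-3,"wx":0,"wy":0,"wz":0},{"gripper":200,"dx":0,"dy":0,"dz":-5,"wx":0,"wy":0,"wz":10.2},{"gripper":200,"dx":0,"dy":0,"dz":-5,"wx":0,"wy":0,"wz":10.2},{"gripper":200,"dx":0,"dy":0,"dz":-3,"wx":0,"wy":0,"wz":10.2},{"gripper":200,"dx":0,"dy":0,"dz":0,"wx":0,"wy":0,"wz":10.2},{"gripper":200,"dx":0,"dy":0,"dz":0,"wx":0,"wy":0,"wz":10.2},{"gripper":200,"dx":0,"dy":0,"dz":0,"wx":0,"wy":0,"wz":10.2},{"gripper":200,"dx":0,"dy":0,"dz":0,"wx":0,"wy":0,"wz":10.2},{"gripper":200,"dx":0,"dy":0,"dz":0,"wx":0,"wy":0,"wz":10.2},{"gripper":200,"dx":0,"dy":0,"dz":0,"wx":0,"wy":0,"wz":10.2},{"gripper":200,"dx":0,"dy":0,"dz":0,"wx":0,"wy":0,"wz":0}]'
python3 - <<'E'
from h import *
delta((552.7,-20,150),-9.7)
E
```

```text
t: 16.9
eef_pos: [473.7, -353.9, 152.7]
tcp_rot: [2.394, 2.034, 0.0]
force: [-0.0, -0.2, 0.1]
grip_width: 29.4
grasp_force: 35.0
t 16.9 pos [ 473.75 -353.86  152.69] yawY -9.29 zaxis [ 4.e-04 -3.e-04 -1.e+00] F [-0.  -0.2  0.1] w 29.4 g 35.0 q [-0.75  0.49  1.69  0.    0.96 -0.59]
turn deg [0.02 0.01 0.41]
shift cm after turn [34.239  2.157  0.269]
shift cm now [34.222  2.402  0.262]
```

```bash
python3 -m jog '[{"gripper":200,"dx":2.2,"dy":0.3,"dz":0,"wx":0,"wy":0,"wz":0},{"gripper":200,"dx":4.4,"dy":0.3,"dz":0,"wx":0,"wy":0,"wz":0},{"gripper":200,"dx":4.4,"dy":0.3,"dz":0,"wx":0,"wy":0,"wz":0},{"gripper":200,"dx":4.4,"dy":0.3,"dz":0,"wx":0,"wy":0,"wz":0},{"gripper":200,"dx":4.4,"dy":0.3,"dz":0,"wx":0,"wy":0,"wz":0},{"gripper":200,"dx":4.4,"dy":0.3,"dz":0,"wx":0,"wy":0,"wz":0},{"gripper":200,"dx":4.4,"dy":0.3,"dz":0,"wx":0,"wy":0,"wz":0},{"gripper":200,"dx":3.4,"dy":0.3,"dz":0,"wx":0,"wy":0,"wz":0},{"gripper":200,"dx":2.2,"dy":0,"dz":0,"wx":0,"wy":0,"wz":0.4},{"gripper":200,"dx":0,"dy":0,"dz":0,"wx":0,"wy":0,"wz":0},{"gripper":200,"dx":0,"dy":0,"dz":0,"wx":0,"wy":0,"wz":0}]'
python3 - <<'E'
from h import *
delta((552.7,-20,150),-9.7)
for n in("top","scene"):
    im,P,K,R,t=grab(n);np.savez(n+"1.npz",im=im,P=P,K=K,R=R,t=t)
A=dict(np.load("top1.npz"));B=dict(np.load("scene1.npz"))
# ortho views around clip/hole at clip height (eef+18+3 offset -> leg z)
z=read_state()["eef_pos"][2]+21
a=rectify(A,(570,70),75,z,.375)[:400,:400];b=rectify(B,(570,70),75,z,.375)[:400,:400]
c=cv2.resize(B['im'][165:265,300:430],(400,300))
o=np.zeros((600,800,3),np.uint8);o[:300,:300]=cv2.resize(a,(300,300));o[:300,400:700]=cv2.resize(b,(300,300));o[300:,:400]=c
o[300:,400:]=cv2.resize(A['im'][185:260,250:350],(400,300));save("pre",o);print(z)
E
```

```text
t: 18.27
eef_pos: [552.8, -20.2, 152.2]
tcp_rot: [2.4, 2.027, 0.0]
force: [-0.8, 0.1, -0.9]
grip_width: 29.7
grasp_force: 35.0
t 18.27 pos [552.84 -20.23 152.25] yawY -9.65 zaxis [ 0.  0. -1.] F [-0.8  0.1 -0.9] w 29.7 g 35.0 q [-0.16  0.44  1.79  0.    0.92  0.01]
turn deg [ 0.   -0.    0.05]
shift cm after turn [ 0.02  -0.018  0.225]
shift cm now [ 0.02  -0.018  0.225]
173.2034129676531
```

View pics/pre.png

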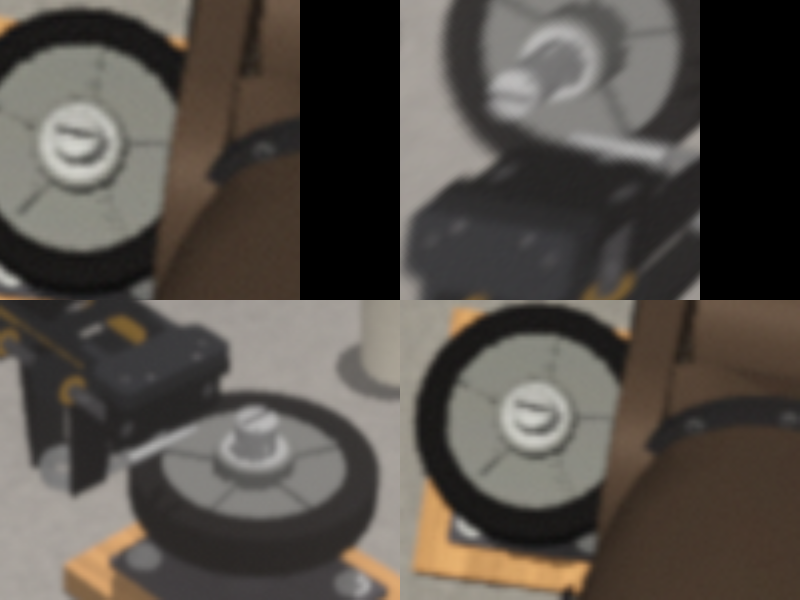

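The wheel is home: the axle stands clear above the hub at (257,425) in the lower-left crop. The clip is held level with its leg tip at about (198,432). Next I measure the leg and slot precisely.

```bash
python3 - <<'E'
from h import *
A=dict(np.load("top1.npz"));B=dict(np.load("scene1.npz"))
for nm,S in(("top",A),("scene",B)):
    P=S['P'];r=np.hypot(P[...,0]-583,P[...,1]-107)
    k=P[(r<20)&(P[...,2]>145)&(P[...,2]<162)];print(nm,"axle",k.mean(0).round(1),np.percentile(k[:,2],[50,90]).round(1),"range",k.min(0).round(1),k.max(0).round(1))
    for z in(153.5,):
        im=rectify(S,(583,107),20,z,.1);g=cv2.GaussianBlur(im.mean(2),(0,0),5)
        X=603-np.arange(401)*.1;Y=127-np.arange(401)*.1
        # bright disc centroid (axle end)
        kk=np.where(abs(X-583)<6)[0];r2=np.array([(Y[j],X[kk[np.argmin(g[kk,j])]]) for j in range(401) if abs(Y[j]-107)<7])
        p=np.polyfit(r2[:,0],r2[:,1],1)
        for _ in range(4):
            e=abs(np.polyval(p,r2[:,0])-r2[:,1]);q=r2[e<1];p=np.polyfit(q[:,0],q[:,1],1)
        print(" slot",p[0].round(3),len(q),"x@107",np.polyval(p,107).round(2))
# leg in scene
z=173.2;im=rectify(B,(570,30),40,z,.2);g=cv2.GaussianBlur(im.mean(2),(0,0),2)
X=610-np.arange(401)*.2;Y=70-np.arange(401)*.2
r=[]
for y in np.arange(34,56,1.):
    j=int((70-y)/.2);kk=np.where((X>562)&(X<592))[0];i=kk[np.argmax(g[kk,j])];r.append((y,X[i],g[i,j]))
r=np.array(r);print(r[::2].round(1));p=np.polyfit(r[:,0],r[:,1],1)
for _ in range(4):
    e=abs(np.polyval(p,r[:,0])-r[:,1]);q=r[e<1];p=np.polyfit(q[:,0],q[:,1],1)
print("leg slope",p[0],len(q),"x at y=58.7",np.polyval(p,58.7),"x at 40",np.polyval(p,40))
for y in np.arange(50,70,2.):print(y,g[np.argmin(abs(X-np.polyval(p,y))),int((70-y)/.2)].round(0),end=' | ')
# 3D depth of leg
P=B['P'];m=(P[...,2]>165)&(P[...,2]<182)&(P[...,1]>30)&(P[...,1]<62)&(P[...,0]>560)&(P[...,0]<595);print(P[m].mean(0),m.sum());k=P[m];print(np.polyfit(k[:,1],k[:,0],1),np.polyfit(k[:,1],k[:,2],1),k[:,1].max())
E
```

```text
top axle [582.2 107.4 153.5] [153.5 156.2] range [570.7  95.9 145.4] [593.9 119.8 161. ]
 slot 0.19 139 x@107 583.29
scene axle [585.3 105.2 152.4] [153.5 155.7] range [571.4  94.9 145.1] [596.6 122.2 158.2]
 slot 0.147 135 x@107 580.31
[[ 34.  571.2 168.9]
 [ 36.  571.6 167.1]
 [ 38.  572.2 165.5]
 [ 40.  573.  165.6]
 [ 42.  573.4 164.1]
 [ 44.  573.8 164.7]
 [ 46.  574.2 164.2]
 [ 48.  574.4 164.4]
 [ 50.  575.  163.9]
 [ 52.  575.2 161.8]
 [ 54.  575.8 158.3]]
leg slope 0.22845849802370533 22 x at y=58.7 576.9986561264823 x at 40 572.7264822134389
50.0 164.0 | 52.0 162.0 | 54.0 158.0 | 56.0 153.0 | 58.0 150.0 | 60.0 141.0 | 62.0 131.0 | 64.0 129.0 | 66.0 127.0 | 68.0 128.0 | [576.32266238  41.94947302 175.22809835] 48
[1.90697794e-01 5.68322990e+02] [-4.52224291e-02  1.77125155e+02] 54.98854012010456
```

```bash
python3 - <<'E'
from h import *
d=110
delta((571.7-.172*d,109.3-.985*d,115.3),-8.7)
E
```

```text
t 18.38 pos [552.91 -20.86 152.2 ] yawY -9.75 zaxis [ 0.  0. -1.] F [ 0.   0.1 -1. ] w 29.6 g 35.0 q [-0.16  0.44  1.79  0.    0.92  0.01]
turn deg [ 0.   -0.   -1.05]
shift cm after turn [ 2.154 -0.343  3.69 ]
shift cm now [ 2.147 -0.383  3.69 ]
```

```bash
python3 -m jog '[{"gripper":200,"dx":0,"dy":0,"dz":0,"wx":0,"wy":0,"wz":-1},{"gripper":200,"dx":1.1,"dy":-0.2,"dz":1,"wx":0,"wy":0,"wz":0},{"gripper":200,"dx":1.05,"dy":-0.14,"dz":1,"wx":0,"wy":0,"wz":0},{"gripper":200,"dx":0,"dy":0,"dz":1,"wx":0,"wy":0,"wz":0},{"gripper":200,"dx":0,"dy":0,"dz":0.7,"wx":0,"wy":0,"wz":0},{"gripper":200,"dx":0,"dy":0,"dz":0,"wx":0,"wy":0,"wz":0},{"gripper":200,"dx":0,"dy":0,"dz":0,"wx":0,"wy":0,"wz":0}]'
python3 - <<'E'
from h import *
d=110
delta((571.7-.172*d,109.3-.985*d,115.3),-8.7)
im,P,K,R,t=grab("scene");np.savez("scene2.npz",im=im,P=P,K=K,R=R,t=t)
m=(P[...,2]>128)&(P[...,2]<146)&(P[...,1]>60)&(P[...,1]<94)&(P[...,0]>560)&(P[...,0]<595);k=P[m];print(len(k),k.mean(0))
save("ins1",cv2.resize(im[165:240,330:430],(800,600),interpolation=cv2.INTER_CUBIC))
E
```

```text
t: 19.25
eef_pos: [553.2, 1.2, 115.3]
tcp_rot: [2.385, 2.045, 0.0]
force: [0.6, 0.2, -0.2]
grip_width: 29.0
grasp_force: 35.0
t 19.25 pos [553.18   1.24 115.29] yawY -8.78 zaxis [ 3.e-04  0.e+00 -1.e+00] F [ 0.6  0.2 -0.2] w 29.0 g 35.0 q [-0.12  0.49  1.82  0.    0.83  0.04]
turn deg [ 0.02 -0.01 -0.08]
shift cm after turn [-0.035 -0.035 -0.001]
shift cm now [-0.035 -0.035 -0.001]
69 [581.7061533   82.74063831 133.35178394]
```

View pics/ins1.png

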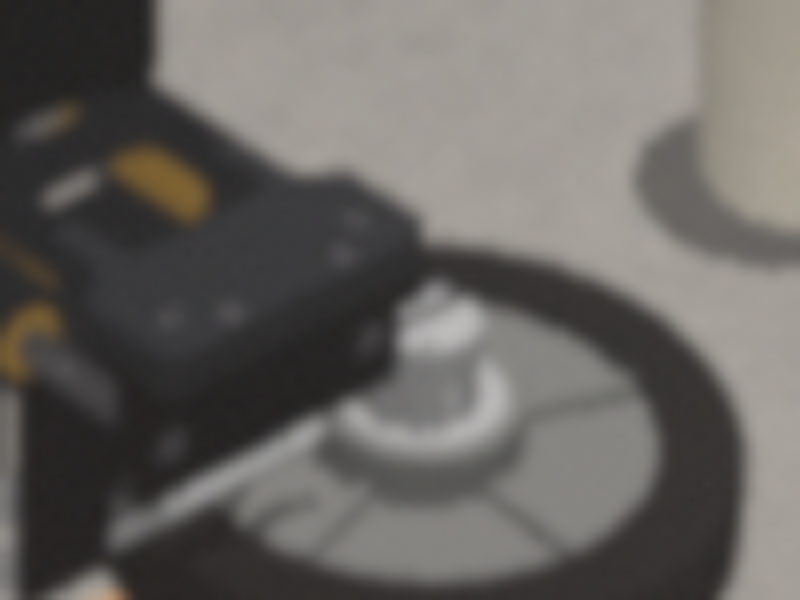

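The leg at (110,540)–(320,430) heads straight for mid-height of the exposed axle at about (400,390). I'll advance gently.

```bash
python3 -m jog '[{"gripper":200,"dx":0.4,"dy":-0.03,"dz":0,"wx":0,"wy":0,"wz":0},{"gripper":200,"dx":0.4,"dy":0,"dz":0,"wx":0,"wy":0,"wz":0},{"gripper":200,"dx":0.3,"dy":0,"dz":0,"wx":0,"wy":0,"wz":0},{"gripper":200,"dx":0,"dy":0,"dz":0,"wx":0,"wy":0,"wz":0}]'
python3 -m jog '[{"gripper":200,"dx":0.15,"dy":0,"dz":0,"wx":0,"wy":0,"wz":0},{"gripper":200,"dx":0.15,"dy":0,"dz":0,"wx":0,"wy":0,"wz":0}]'
python3 -m jog '[{"gripper":200,"dx":0.1,"dy":0,"dz":0,"wx":0,"wy":0,"wz":0},{"gripper":200,"dx":0.1,"dy":0,"dz":0,"wx":0,"wy":0,"wz":0}]'
python3 -m jog '[{"gripper":200,"dx":0.1,"dy":0,"dz":0,"wx":0,"wy":0,"wz":0},{"gripper":200,"dx":0.1,"dy":0,"dz":0,"wx":0,"wy":0,"wz":0}]'
```

```text
t: 19.8
eef_pos: [554.4, 12.7, 115.1]
tcp_rot: [-2.384, -2.046, -0.0]
force: [-0.7, -0.2, -0.3]
grip_width: 29.5
grasp_force: 35.0
t: 20.05
eef_pos: [554.9, 15.4, 115.1]
tcp_rot: [-2.385, -2.045, -0.0]
force: [-0.6, -0.6, -1.4]
grip_width: 29.6
grasp_force: 35.0
t: 20.3
eef_pos: [555.1, 17.3, 115.1]
tcp_rot: [-2.385, -2.045, -0.0]
force: [0.8, 0.1, -0.7]
grip_width: 29.5
grasp_force: 35.0
t: 20.55
eef_pos: [555.5, 19.3, 115.1]
tcp_rot: [-2.385, -2.045, -0.0]
force: [-0.0, -0.9, 0.7]
grip_width: 29.3
grasp_force: 35.0
```

```bash
python3 -m jog '[{"gripper":200,"dx":0.1,"dy":0.02,"dz":0,"wx":0,"wy":0,"wz":0},{"gripper":200,"dx":0.1,"dy":0.02,"dz":0,"wx":0,"wy":0,"wz":0}]'
python3 -m jog '[{"gripper":200,"dx":0.1,"dy":0,"dz":0,"wx":0,"wy":0,"wz":0},{"gripper":200,"dx":0.1,"dy":0,"dz":0,"wx":0,"wy":0,"wz":0}]'
python3 -m jog '[{"gripper":200,"dx":0.1,"dy":0,"dz":0,"wx":0,"wy":0,"wz":0},{"gripper":200,"dx":0.1,"dy":0,"dz":0,"wx":0,"wy":0,"wz":0}]'
```

```text
t: 20.8
eef_pos: [556.2, 21.2, 115.2]
tcp_rot: [2.385, 2.045, 0.0]
force: [0.5, 0.1, -0.9]
grip_width: 29.4
grasp_force: 35.0
t: 21.05
eef_pos: [556.5, 23.2, 115.1]
tcp_rot: [-2.385, -2.045, -0.0]
force: [-0.6, -0.2, -1.7]
grip_width: 29.4
grasp_force: 35.0
t: 21.3
eef_pos: [556.8, 25.2, 115.1]
tcp_rot: [-2.385, -2.045, -0.0]
force: [0.4, 0.2, -0.4]
grip_width: 29.5
grasp_force: 35.0
```

```bash
python3 -m jog '[{"gripper":200,"dx":0.15,"dy":0,"dz":0,"wx":0,"wy":0,"wz":0},{"gripper":200,"dx":0.15,"dy":0,"dz":0,"wx":0,"wy":0,"wz":0},{"gripper":200,"dx":0.15,"dy":0,"dz":0,"wx":0,"wy":0,"wz":0}]'
python3 -m jog '[{"gripper":200,"dx":0.15,"dy":0.01,"dz":0,"wx":0,"wy":0,"wz":0},{"gripper":200,"dx":0.15,"dy":0.01,"dz":0,"wx":0,"wy":0,"wz":0}]'
python3 -m jog '[{"gripper":200,"dx":0.15,"dy":0,"dz":0,"wx":0,"wy":0,"wz":0},{"gripper":200,"dx":0.15,"dy":0,"dz":0,"wx":0,"wy":0,"wz":0}]'
```

```text
t: 21.68
eef_pos: [557.5, 29.7, 115.1]
tcp_rot: [-2.385, -2.045, -0.0]
force: [0.8, -1.3, -0.7]
grip_width: 29.5
grasp_force: 35.0
t: 21.92
eef_pos: [558.1, 32.6, 115.1]
tcp_rot: [-2.385, -2.045, -0.0]
force: [0.2, -0.1, 0.3]
grip_width: 29.2
grasp_force: 35.0
t: 22.18
eef_pos: [558.5, 35.6, 115.1]
tcp_rot: [-2.384, -2.045, 0.0]
force: [-0.8, -0.4, -0.9]
grip_width: 29.5
grasp_force: 35.0
```

```bash
python3 -m jog '[{"gripper":200,"dx":0.15,"dy":0.01,"dz":0,"wx":0,"wy":0,"wz":0},{"gripper":200,"dx":0.15,"dy":0.01,"dz":0,"wx":0,"wy":0,"wz":0}]'
python3 -m jog '[{"gripper":200,"dx":0.1,"dy":0,"dz":0,"wx":0,"wy":0,"wz":0},{"gripper":200,"dx":0.1,"dy":0,"dz":0,"wx":0,"wy":0,"wz":0}]'
python3 -m jog '[{"gripper":200,"dx":0.1,"dy":0,"dz":0,"wx":0,"wy":0,"wz":0},{"gripper":200,"dx":0.1,"dy":0,"dz":0,"wx":0,"wy":0,"wz":0}]'
```

```text
t: 22.42
eef_pos: [558.8, 38.3, 115.0]
tcp_rot: [-2.384, -2.045, 0.001]
force: [-3.9, -2.8, -1.2]
grip_width: 29.2
grasp_force: 35.0
t: 22.68
eef_pos: [559.2, 40.3, 115.0]
tcp_rot: [-2.384, -2.045, 0.001]
force: [-4.9, -4.9, -0.1]
grip_width: 29.4
grasp_force: 35.0
t: 22.92
eef_pos: [559.5, 42.4, 115.0]
tcp_rot: [-2.384, -2.045, 0.001]
force: [-4.0, -3.4, -0.5]
grip_width: 29.2
grasp_force: 35.0
```

```bash
python3 -m jog '[{"gripper":200,"dx":0.1,"dy":0,"dz":0,"wx":0,"wy":0,"wz":0},{"gripper":200,"dx":0.1,"dy":0,"dz":0,"wx":0,"wy":0,"wz":0}]'
python3 -m jog '[{"gripper":200,"dx":0.1,"dy":0,"dz":0,"wx":0,"wy":0,"wz":0},{"gripper":200,"dx":0.1,"dy":0,"dz":0,"wx":0,"wy":0,"wz":0}]'
python3 -m jog '[{"gripper":200,"dx":0.1,"dy":0,"dz":0,"wx":0,"wy":0,"wz":0},{"gripper":200,"dx":0.1,"dy":0,"dz":0,"wx":0,"wy":0,"wz":0}]'
```

```text
t: 23.18
eef_pos: [559.8, 44.1, 115.0]
tcp_rot: [-2.384, -2.045, 0.001]
force: [-4.2, -6.2, -0.5]
grip_width: 29.5
grasp_force: 35.0
t: 23.42
eef_pos: [560.0, 46.0, 115.0]
tcp_rot: [-2.384, -2.045, 0.002]
force: [-4.2, -5.0, -0.2]
grip_width: 29.4
grasp_force: 35.0
t: 23.68
eef_pos: [560.4, 48.1, 115.0]
tcp_rot: [-2.384, -2.045, 0.001]
force: [-4.5, -4.5, -0.1]
grip_width: 29.3
grasp_force: 35.0
```

```bash
python3 -m jog '[{"gripper":200,"dx":0.1,"dy":0.01,"dz":0,"wx":0,"wy":0,"wz":0},{"gripper":200,"dx":0.1,"dy":0.01,"dz":0,"wx":0,"wy":0,"wz":0}]'
python3 -m jog '[{"gripper":200,"dx":0.1,"dy":0,"dz":0,"wx":0,"wy":0,"wz":0},{"gripper":200,"dx":0.1,"dy":0,"dz":0,"wx":0,"wy":0,"wz":0}]'
python3 -m jog '[{"gripper":200,"dx":0.1,"dy":0,"dz":0,"wx":0,"wy":0,"wz":0}]'
python3 -m jog '[{"gripper":200,"dx":0.1,"dy":0,"dz":0,"wx":0,"wy":0,"wz":0}]'
python3 -m jog '[{"gripper":200,"dx":0.1,"dy":0,"dz":0,"wx":0,"wy":0,"wz":0}]'
```

```text
t: 23.92
eef_pos: [560.8, 50.1, 115.0]
tcp_rot: [-2.384, -2.045, 0.001]
force: [-3.9, -4.9, 0.8]
grip_width: 29.2
grasp_force: 35.0
t: 24.18
eef_pos: [561.3, 52.4, 115.1]
tcp_rot: [-2.384, -2.045, 0.0]
force: [-3.9, -3.2, -1.0]
grip_width: 29.3
grasp_force: 35.0
t: 24.3
eef_pos: [561.5, 53.3, 115.1]
tcp_rot: [-2.384, -2.045, 0.0]
force: [-4.1, -2.0, -0.1]
grip_width: 29.1
grasp_force: 35.0
t: 24.42
eef_pos: [561.8, 54.5, 115.1]
tcp_rot: [-2.384, -2.045, -0.0]
force: [-4.6, 0.5, -0.9]
grip_width: 29.1
grasp_force: 35.0
t: 24.55
eef_pos: [562.0, 55.5, 115.1]
tcp_rot: [-2.384, -2.045, -0.0]
force: [-4.1, 0.0, -0.2]
grip_width: 29.3
grasp_force: 35.0
```

```bash
python3 -m jog '[{"gripper":200,"dx":0.1,"dy":0.01,"dz":0,"wx":0,"wy":0,"wz":0}]'
python3 -m jog '[{"gripper":200,"dx":0.1,"dy":0,"dz":0,"wx":0,"wy":0,"wz":0}]'
python3 -m jog '[{"gripper":200,"dx":0.1,"dy":0,"dz":0,"wx":0,"wy":0,"wz":0}]'
```

```text
t: 24.68
eef_pos: [562.2, 56.4, 115.1]
tcp_rot: [-2.384, -2.045, 0.0]
force: [-4.2, 0.9, -0.6]
grip_width: 29.4
grasp_force: 35.0
t: 24.8
eef_pos: [562.4, 57.3, 115.1]
tcp_rot: [-2.384, -2.045, -0.0]
force: [-4.9, 1.1, 0.3]
grip_width: 29.6
grasp_force: 35.0
t: 24.92
eef_pos: [562.6, 58.3, 115.1]
tcp_rot: [-2.385, -2.045, -0.0]
force: [-4.9, 1.4, -1.2]
grip_width: 29.6
grasp_force: 35.0
```

```bash
python3 -m jog '[{"gripper":200,"dx":0.1,"dy":0.01,"dz":0,"wx":0,"wy":0,"wz":0}]'
python3 -m jog '[{"gripper":200,"dx":0.05,"dy":0,"dz":0,"wx":0,"wy":0,"wz":0},{"gripper":200,"dx":0,"dy":0,"dz":0,"wx":0,"wy":0,"wz":0}]'
python3 -m jog '[{"gripper":200,"dx":0.05,"dy":0,"dz":0,"wx":0,"wy":0,"wz":0},{"gripper":200,"dx":0,"dy":0,"dz":0,"wx":0,"wy":0,"wz":0}]'
python3 - <<'E'
from h import *
delta((563.1,60.05,115))
im,P,K,R,t=grab("scene");save("seat1",np.hstack([cv2.resize(im[165:240,330:430],(800,600),interpolation=cv2.INTER_CUBIC)]))
E
```

```text
t: 25.05
eef_pos: [562.8, 59.3, 115.1]
tcp_rot: [-2.384, -2.045, -0.0]
force: [-4.3, 1.8, -0.6]
grip_width: 29.7
grasp_force: 35.0
t: 25.3
eef_pos: [563.1, 59.7, 115.2]
tcp_rot: [2.385, 2.045, 0.001]
force: [-3.9, 2.9, -0.8]
grip_width: 29.6
grasp_force: 35.0
t: 25.55
eef_pos: [563.1, 60.1, 115.2]
tcp_rot: [2.385, 2.045, 0.001]
force: [-2.9, 1.8, -0.9]
grip_width: 29.6
grasp_force: 35.0
t 25.55 pos [563.08  60.12 115.17] yawY -8.76 zaxis [ 3.e-04  1.e-04 -1.e+00] F [-2.9  1.8 -0.9] w 29.6 g 35.0 q [-0.01  0.5   1.79  0.    0.85  0.14]
shift cm now [-0.007  0.003  0.017]
```

View pics/seat1.png

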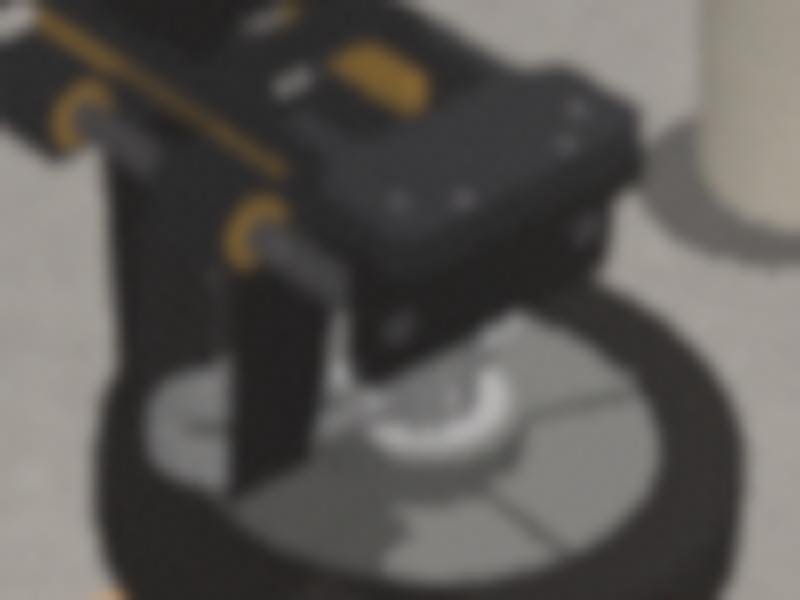

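The leg goes into the axle at (360,405) and comes out on the far side at about (510,325). The force still pulls in a little, so I'll advance to the balance point.

```bash
python3 -m jog '[{"gripper":200,"dx":0.05,"dy":0,"dz":0,"wx":0,"wy":0,"wz":0},{"gripper":200,"dx":0,"dy":0,"dz":0,"wx":0,"wy":0,"wz":0}]'
python3 -m jog '[{"gripper":200,"dx":0.05,"dy":0,"dz":0,"wx":0,"wy":0,"wz":0},{"gripper":200,"dx":0,"dy":0,"dz":0,"wx":0,"wy":0,"wz":0}]'
python3 - <<'E'
from h import *
F=[]
for _ in range(6): grab("scene");F.append(read_state()["force"])
F=np.mean(F,0);print(F,F@[.172,.985,0])
E
```

```text
t: 25.85
eef_pos: [563.1, 60.6, 115.2]
tcp_rot: [2.385, 2.045, 0.0]
force: [-2.4, 2.0, -0.3]
grip_width: 29.7
grasp_force: 35.0
t: 26.1
eef_pos: [563.2, 61.1, 115.2]
tcp_rot: [2.384, 2.045, 0.001]
force: [-2.7, 1.9, -0.3]
grip_width: 29.4
grasp_force: 35.0
[-2.29341752  1.5249704  -0.40899385] 1.1076280288091596
```

```bash
python3 -m jog '[{"gripper":200,"dx":0.1,"dy":0,"dz":0,"wx":0,"wy":0,"wz":0},{"gripper":200,"dx":0,"dy":0,"dz":0,"wx":0,"wy":0,"wz":0}]'
python3 - <<'E'
from h import *
F=[]
for _ in range(6): grab("scene");F.append(read_state()["force"])
F=np.mean(F,0);print(F,F@[.172,.985,0])
E
```

```text
t: 26.65
eef_pos: [563.2, 62.0, 115.1]
tcp_rot: [2.384, 2.045, -0.0]
force: [-2.5, -1.0, -0.2]
grip_width: 29.6
grasp_force: 35.0
[-2.76822401 -0.47559621 -0.40531684] -0.944596799979906
```

```bash
python3 -m jog '[{"gripper":200,"dx":-0.05,"dy":0,"dz":0,"wx":0,"wy":0,"wz":0},{"gripper":164,"dx":0,"dy":0,"dz":0,"wx":0,"wy":0,"wz":0},{"gripper":130,"dx":0,"dy":0,"dz":0,"wx":0,"wy":0,"wz":0},{"gripper":120,"dx":0,"dy":0,"dz":0,"wx":0,"wy":0,"wz":0},{"gripper":120,"dx":0,"dy":0,"dz":0,"wx":0,"wy":0,"wz":0},{"gripper":120,"dx":0,"dy":0,"dz":-0.5,"wx":0,"wy":0,"wz":0},{"gripper":120,"dx":0,"dy":0,"dz":-2,"wx":0,"wy":0,"wz":0},{"gripper":120,"dx":0,"dy":0,"dz":-4,"wx":0,"wy":0,"wz":0},{"gripper":120,"dx":0,"dy":0,"dz":-4,"wx":0,"wy":0,"wz":0}]'
python3 -m jog '[{"gripper":120,"dx":-4,"dy":0,"dz":-1,"wx":0,"wy":0,"wz":0},{"gripper":120,"dx":-5,"dy":0,"dz":0,"wx":0,"wy":0,"wz":0},{"gripper":120,"dx":-5,"dy":0,"dz":0,"wx":0,"wy":0,"wz":0},{"gripper":120,"dx":-5,"dy":0,"dz":0,"wx":0,"wy":0,"wz":0},{"gripper":120,"dx":-5,"dy":0,"dz":0,"wx":0,"wy":0,"wz":0},{"gripper":120,"dx":0,"dy":0,"dz":0,"wx":0,"wy":0,"wz":0}]'
python3 - <<'E'
from h import *
delta((563.1,60.05,115))
o=[]
im,P,K,R,t=grab("scene");B=dict(im=im,K=K,R=R,t=t);o.append(cv2.resize(im[165:240,330:430],(400,300),interpolation=cv2.INTER_CUBIC))
b=rectify(B,(575,85),60,136.3,.3)
im2,P2,K2,R2,t2=grab("top");A=dict(im=im2,K=K2,R=R2,t=t2);a=rectify(A,(575,85),60,136.3,.3)
o.append(np.zeros((300,400,3),np.uint8));o[1][:,:400]=cv2.resize(im2[185:245,255:335],(400,300),interpolation=cv2.INTER_CUBIC)
p=[cv2.copyMakeBorder(cv2.resize(x,(300,300)),0,0,0,100,cv2.BORDER_CONSTANT) for x in(a,b)]
save("final",np.vstack([np.hstack(o),np.hstack(p)]))
E
```

```text
t: 28.08
eef_pos: [563.1, 61.6, 221.6]
tcp_rot: [-2.385, -2.045, 0.0]
force: [-0.1, 1.2, 0.1]
grip_width: 50.5
grasp_force: 0.0
t: 28.82
eef_pos: [526.1, -178.3, 230.3]
tcp_rot: [2.388, 2.041, 0.0]
force: [0.3, 0.1, 1.0]
grip_width: 50.4
grasp_force: 0.0
t 28.82 pos [ 526.13 -178.34  230.32] yawY -8.97 zaxis [ 3.e-04 -3.e-04 -1.e+00] F [0.3 0.1 1. ] w 50.4 g 0.0 q [-0.45  0.36  1.68 -0.    1.1  -0.29]
shift cm now [24.127 -0.07  11.526]
```

View pics/final.png

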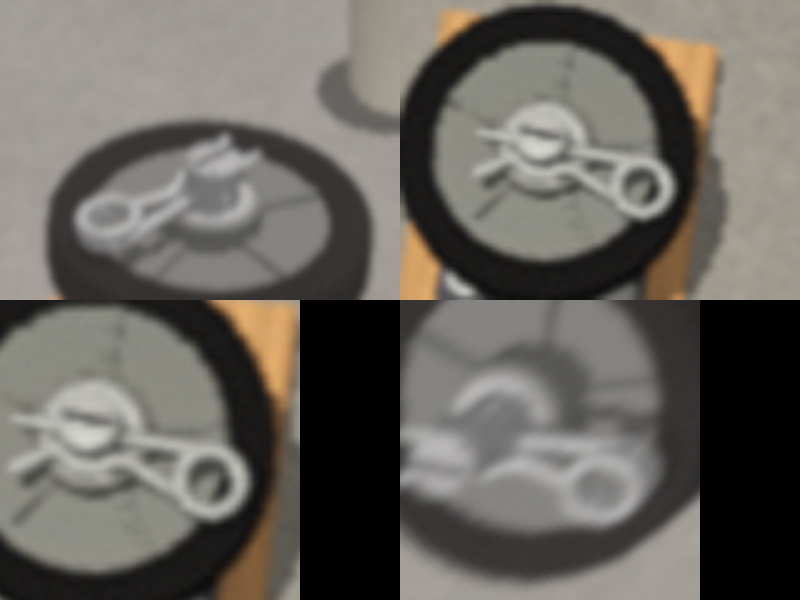

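The straight leg passes through the axle, with its tip at (480,133) in the top-right crop. The bent leg is snapped round the axle, the coil at (640,187) matches a seat distance of about 49–50 mm, and the cup is still standing.

```bash
python3 -c "
from bench import arm
print(arm.close_job())"
```

```text
the job is handed in; nothing more can be done
None
```

Job handed in at about 29 s: the wheel is pressed home on its collar, the larger R-clip is through the cross-hole, snapped round the axle and released, and the cup is still standing; no verdict came back.

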